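# Snap the air-pipe clip shut with the sprung pliers

## Robot

A 7-joint arm with a two-finger parallel gripper is mounted at the origin on the work surface. World frame = base frame: x ahead of the robot, y to its left, z up, the work surface at z = 0. Lengths are in m, angles in rad, forces in N, time in s.
With the tool pointing down it reaches from about 0.4 to 0.9 m from the base axis. Payload 5.5 kg.
Tool frame: the origin (TCP) lies midway between the tips of the shut fingers; the grasp point (between the pads) lies 19 mm behind it (r.tcp_to_grasp is the distance from the TCP to the grasp point, in m); x points along the fingers, z is the direction in which the jaws open and shut, and the axes are right-handed (so a half turn about x gives the same grasp; the last joint's range is limited). The gripper opens to 85 mm and grips with 20 to 120 N. Pads are 22 mm wide; open, the fingers measure 114 mm over their backs; the gripper's body (76 mm by 85 mm) begins 54 mm behind the grasp point. The pads swing forward as they close: fully open they stand 13 mm farther back than shut.
Start: joints at [1.604, 0.501, -0.427, 1.55, 0.221, 1.138, -0.21], TCP at [0.148, -0.633, 0.231] pointing down, gripper open.
Joint ranges: [-2.88, 2.88], [-0.31, 2.03], [-1.54, 1.56], [0.2, 2.42], [-1.41, 4.55], [0.19, 2.02], [-2.57, 2.57]. Speed limits (rad/s): [2.57, 2.57, 3.14, 3.14, 3.14, 3.14, 3.14].

## Interface

Orientations are given as [roll, pitch, yaw] about the fixed x, y, z axes, in that order (R = Rz(yaw) Ry(pitch) Rx(roll)).
In Python, from cell import r, imaging gives the robot as it stands.
- The arm moves only by the tool play_rows, never from a script. Its argument "moves" is a list of rows, each a list of 3 entries, a list of its own where there are three numbers: the closure, from 0 (fully open) to 1 (shut), then the shift along the tool's x, y, z in cm, then the turn about the tool's x in degrees. A call has 1 to 5 rows; each row shifts and turns the commanded pose from where the row before left it, along the tool's axes as they then stand; what a row does not reach is not made up. A row lasts 1/10 s, in which the tool goes at most 50 mm and 8.59 degrees, less where a joint would pass 70% of its speed; a pose out of reach is approached as far as the arm can. A call with a gripper value outside its range is refused whole. The fingers move at their own pace and stop on an object; the grip force is fixed at half the most. Time passes only in rows, so rows that do not move let the fingers close. It gives the time, the measured TCP pose, the force and the opening at its end, in the units of the state.
- r.get_state(): the state, without advancing time (a new reading comes with each control period).
- imaging.grab_frame(name): name is "scene" or "side" or "wrist"; returns a dict with "image" (420x560x3 uint8, red, green, blue), "depth" (420x560 float32, m along the optical axis (not along the pixel's ray), 0 where there is no reading), "fx", "fy", "cx", "cy" (pixels), "cam_to_world" (4x4, takes a point from camera to world coordinates); the wrist camera has in their place "tool_from_camera" (4x4, takes a point from camera to tool coordinates, whose origin is the TCP and whose axes are the tool frame's). Camera axes: x right, y up, looking along -z (the intrinsics and any distortion apply to the point x, -y, -z); pixel columns grow to the right and rows downward; lengths in m; the calibration is good to about 2 mm. The wrist camera is an equidistant fisheye: a pixel r from the principal point sees the ray r / f radians off the axis. A picture is of the moment at which its call begins: read the wrist's pose just before it.
- r.job_done(): hands the job in, once; it reports no verdict.
Trained networks look in the newest picture that a camera, given by its name, has taken for a name from the list of things; names that differ only in an ending like _2 or _b are one class to them, and where a whole thing is asked for, a point or a joint stands for the part that bears it (a point fixed in the world has none). Each returns a list of dicts, best first, with "confidence" (0 to 1); they miss things now and then, are a little off and sometimes report something else, mostly with a low value. They report only what shows in the picture. A call takes as long as a camera call. They do not tell look-alikes from the thing itself.
- imaging.search_frame(thing, camera): "centre" ([x, y, z] in m, in world coordinates, good to about 4 mm: the middle of the surface that is visible of it).
- imaging.regions_of(thing, camera): "mask" (420x560 bool, what is visible of it).
- imaging.tip_of(thing, camera): "centre" ([x, y, z] in m, in world coordinates, good to about 4 mm: a listed point, or the origin of a listed thing).
The state is a dict: "t": time; "joint_positions": joint angles; "joint_vel": joint speeds; "joint_efforts": joint torques, N m; "ee_pos": TCP position; "orientation": TCP orientation; "wrist_force": force on the tool from outside, world axes, zero at the start; "moment": the same for the moment, N m; "width": finger opening in m.
Only numpy, scipy, OpenCV 4.12 (cv2) and the standard library are available. Lean on these libraries where they do the work, as an engineer would, in place of code of your own. Each camera call takes 0.05 s, during which the arm holds its last target. There are 200 camera calls.

## Task

The hinged clip on the air pipe between the blower and the charcoal stove is still open. Take the sprung pliers from the cutting board, set their jaws round the clip's two lugs and squeeze until the clip snaps shut and stays shut, then lay the pliers flat back on the cutting board and let go of them. Keep the gripper itself off the hot clip, and do not knock over or shift the things standing around.

Things in the scene. Friction and masses are not known exactly. Their poses are not given: they have to be found in the camera images.
- pliers_mid (a point): Middle of the loose sprung pliers, 176 mm long, steel with black rubber handles, 0.14 kg, lying flat on the board: on their centre line, half-way along and half-way up (10 mm above the board). x runs along the centre line to the jaws, z up. Pivot at x = +17 mm; jaws reach to +88 mm, handles back to -88 mm. The axes belong to one half: true while the pliers are sprung fully open.
- pliers: The pliers as a whole; origin 10 mm under pliers_mid, same axes. Two straight rubber handles, each 20 mm tall and 10 mm wide, to be gripped across both their outer sides (along y) at x = -49 mm, where they are 68 mm wide over the outsides when open. Steel jaws 14 mm tall, at the same mid-height, inner faces straight from 26 to 71 mm ahead of the pivot.
- pliers_half (a joint): Squeeze of the pliers: 0 rad = sprung fully open, 0.52 rad = quite closed (33 mm over the handles at the grip). A spring presses the handles apart with 13 N (open) to 16 N (closed) and opens them when let go. The jaws, 50 mm apart inside at 55 mm ahead of the pivot when open, close 0.83 mm for each mm at the grip.
- clip: Hinged steel snap clip round the upright air pipe; it can swivel stiffly on the pipe. Origin: on the pipe's axis at the clip's mid-height, 135 mm above the table; x outwards along the fixed lug, z up. Ring outer radius 27 mm. Two lugs stick out level, side by side, from 23 to 57 mm off the axis, each 8 mm thick and 28 mm tall, with a small catch across their tops (22 mm above mid-height).
- lug_fixed (a point): Centre of the lug on the clip's fixed half, 40 mm from the pipe's axis, half-way up. Over their outer faces the lugs measure 22 mm when the clip is shut, 33 to 37 mm when open. Bring the pliers in level, along the lugs, towards the pipe; jaws well home on the lugs put the pliers' pivot 105 mm from the pipe's axis.
- lug_hinged (a point): Centre of the lug on the clip's hinged half, half-way up. The jaws go round the middle between the two lug centres. Under the clip, on the side away from the robot, is the grey blower (up to 116 mm above the table); above it the pipe bends off to the stove (lowest 190 mm above the table beyond the bend).
- clip_jaw (a joint): Opening of the clip's hinged half: 0 rad = snapped shut, 0.2 rad = wide open; starts open (0.15 to 0.19). Its hinge is at the back of the ring, 69 mm from the lugs' centres. It moves lightly to 0.13 rad, where the catch meets its bead; about 15 N at the lugs (13 N at the pliers' handles on top of their spring) forces it over, then the clip snaps to 0 and stays there.
- board: Wooden cutting board, 320 mm along its x, 420 mm along its y, 24 mm thick, fixed; origin under its centre, z up.
- grinder_mid (a point): Stainless steel spice grinder with a black press button on top, 86 mm across, 174 mm tall, standing on the board; point on its axis, 85 mm up. Leave alone.
- funnel_mid (a point): Orange plastic funnel standing mouth down on the board, 92 mm across, 110 mm tall; point on its axis, 55 mm up. Leave alone.
- pestle_mid (a point): Short wooden pestle standing on the board, 48 mm across, 133 mm tall; point on its axis, 66 mm up. Leave alone.
- dish_mid (a point): White ceramic dish on the board, 92 mm across, 36 mm tall; point on its axis, 18 mm up. Leave alone.
- oil_bottle_mid (a point): Green glass oil bottle on the table beside the pipe, 62 mm across, 200 mm tall; point on its axis, 100 mm up. Leave alone.
- spice_jar_mid (a point): Glass spice jar on the table, 66 mm across, 90 mm tall; point on its axis, 45 mm up. Leave alone.
- tea_tin_mid (a point): Metal tin on the table, 72 x 92 mm, 117 mm tall; point on its axis, 58 mm up. Leave alone.
Not all that is in view belongs to the job. Leave any orange or yellow look-alike of the pliers alone.

How it is judged:
On the way, in this order (a step that is already met when the one before it is completed fails the run):
1. the pliers are lifted off the board while the clip is still open (height (world z) of pliers_mid above 0.08 m and value of joint clip_jaw above 0.12 rad), for 0.1 s.
2. the clip is pressed shut between the jaws of the pliers (value of joint clip_jaw below 0.025 rad and contact force between pliers and clip above 2 N), for 0.05 s.
At the end, for the whole second after the job is handed in: The clip is snapped shut (clip_jaw below 0.025 rad) by itself; the pliers lie flat (within 0.1 rad, middle 29 to 40 mm above the table) with their middle over the cutting board, released and at rest, clear of the clip; the bystanders stand where they stood (value of joint clip_jaw below 0.025 rad and z of pliers_mid in the frame of board between 0.029 and 0.04 m and x of pliers_mid in the frame of board between -0.15 and 0.15 m and y of pliers_mid in the frame of board between -0.2 and 0.2 m and angle between pliers_mid's own z axis and vertical below 0.1 rad and linear speed of pliers below 0.02 m/s and contact force between the fingers and pliers below 0.1 N and contact force between pliers and clip below 0.1 N); the robot touches nothing.
It fails at once if the gripper or arm touches the hot clip (contact force between any of the fingers, the arm and clip above 1 N).
It fails at once if a bystander is shifted by more than 25 mm or tipped (distance of any of grinder_mid, funnel_mid, pestle_mid, dish_mid, oil_bottle_mid, spice_jar_mid, tea_tin_mid from where it was at the start of the episode above 0.025 m or angle between any of grinder_mid, funnel_mid, pestle_mid, dish_mid, oil_bottle_mid, spice_jar_mid, tea_tin_mid's own z axis and vertical above 0.25 rad).
It also fails if it takes over 45 s, if anything falls off the work surface, if the arm or the gripper's body presses on something with over 40 N, if the wrist force passes 120 N, or if a joint passes its speed limit or range.

## Working session

There is one attempt and no reset: what is moved stays moved. The work goes in short steps, Python scripts to look and compute and a tool call to move; the robot and the scene stay as the last step left them, time stands still between calls to the robot, and variables do not carry over. Pictures are saved under pics/ and viewed, about 8 in all and at most 12, crops included, and the job is handed in when it is done.

Besides the shell and the picture viewer there is one more tool, called after "Emit:" by a JSON object that holds its "name" and its "arguments", one argument or row to a line. play_rows: Moves the arm, as the interface text tells. Its arguments: {"type":"object","properties":{"moves":{"type":"array"}},"required":["moves"]}

```bash
mkdir -p pics; ls; cat > h.py <<'E'
import numpy as np, cv2
from cell import r, imaging
from scipy.spatial.transform import Rotation as R
def grab(cam,name,crop=None,scale=1):
    f=imaging.grab_frame(cam); im=f["image"][:,:,::-1]
    if crop: a,b,c,d=crop; im=im[b:d,a:c]
    if scale!=1: im=cv2.resize(im,None,fx=scale,fy=scale,interpolation=cv2.INTER_CUBIC)
    cv2.imwrite(f"pics/{name}.png",im); return f
def proj(f,p):
    c=np.linalg.inv(f["cam_to_world"])@np.r_[p,1]
    return np.round([f["cx"]+f["fx"]*c[0]/-c[2], f["cy"]-f["fy"]*c[1]/-c[2]]).astype(int)
def cloud(f):
    d=f["depth"]; v,u=np.indices(d.shape)
    P=np.stack([(u-f["cx"])/f["fx"]*d,-(v-f["cy"])/f["fy"]*d,-d,np.ones_like(d)],-1)
    return (P@f["cam_to_world"].T)[...,:3]
E
python3 - <<'E'
from h import *
s=r.get_state(); print({k:np.round(v,3) for k,v in s.items()}, r.tcp_to_grasp)
for cam in ["scene","side"]:
    f=grab(cam,cam+"0")
    print(cam,f["cam_to_world"][:3,3].round(2))
    for t in ["pliers_mid","clip","lug_fixed","lug_hinged","board","grinder_mid","funnel_mid","pestle_mid","dish_mid","oil_bottle_mid","spice_jar_mid","tea_tin_mid"]:
        for d in imaging.tip_of(t,cam)[:3]: print(t,round(d["confidence"],2),np.round(d["centre"],3),proj(f,d["centre"]))
E
```

```text
pics
{'t': np.float64(0.0), 'joint_positions': array([ 1.604,  0.502, -0.427,  1.551,  0.221,  1.138, -0.21 ]), 'joint_vel': array([-0.   , -0.001,  0.   , -0.   ,  0.001,  0.   ,  0.001]), 'joint_efforts': array([-0.0000e+00, -5.6952e+01, -5.8160e+00, -2.8094e+01,  1.1000e-02,
        1.2000e-02,  0.0000e+00]), 'ee_pos': array([ 0.148, -0.632,  0.23 ]), 'orientation': array([3.114, 1.569, 1.773]), 'wrist_force': array([ 0.458,  0.021, -0.464]), 'moment': array([0.026, 0.011, 0.003]), 'width': np.float64(0.085)} 0.0187
scene [1.24 0.09 0.86]
pliers_mid 0.96 [ 0.542 -0.132  0.031] [278 244]
pliers_mid 0.86 [ 0.836 -0.034  0.004] [279 355]
pliers_mid 0.85 [ 0.337 -0.614  0.009] [164 173]
clip 0.86 [0.617 0.174 0.134] [395 269]
lug_fixed 0.93 [0.614 0.129 0.136] [376 262]
lug_hinged 0.44 [0.589 0.135 0.136] [380 255]
board 0.8 [ 0.538 -0.21  -0.004] [253 244]
grinder_mid 0.65 [ 0.662 -0.352  0.115] [182 235]
funnel_mid 0.84 [ 0.442 -0.376  0.082] [211 189]
funnel_mid 0.59 [ 0.544 -0.132  0.02 ] [278 247]
pestle_mid 0.9 [ 0.557 -0.374  0.089] [194 213]
dish_mid 0.83 [ 0.435 -0.258  0.041
[... 291 characters left out ...]
_mid 0.82 [ 0.54  -0.133  0.034] [267 239]
pliers_mid 0.82 [ 0.196 -0.328  0.008] [379 285]
clip 0.82 [0.615 0.172 0.136] [168 228]
lug_fixed 0.56 [0.617 0.134 0.132] [180 225]
lug_hinged 0.66 [0.595 0.138 0.136] [181 228]
board 0.85 [ 0.537 -0.211 -0.   ] [288 241]
board 0.75 [ 0.659 -0.351  0.111] [304 187]
grinder_mid 0.62 [ 0.659 -0.353  0.109] [305 188]
funnel_mid 0.48 [ 0.439 -0.375  0.081] [345 222]
pestle_mid 0.88 [ 0.555 -0.375  0.087] [325 205]
pestle_mid 0.18 [ 0.66  -0.352  0.11 ] [304 188]
dish_mid 0.55 [ 0.432 -0.255  0.043] [316 243]
oil_bottle_mid 0.77 [0.49  0.223 0.099] [167 265]
spice_jar_mid 0.66 [0.767 0.161 0.046] [159 227]
tea_tin_mid 0.62 [0.379 0.237 0.057] [178 301]
```

View pics/scene0.png

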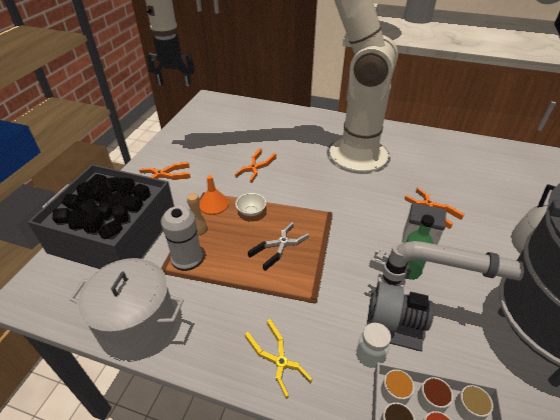

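```bash
python3 - <<'E'
from h import *
f=grab("scene","crop1",(180,180,440,375),3)
P=cloud(f)
for i,d in enumerate(imaging.regions_of("pliers","scene")[:3]):
    m=d["mask"]; Q=P[m&(f["depth"]>0)]
    hsv=cv2.cvtColor(f["image"],cv2.COLOR_RGB2HSV)[m]
    print(round(d["confidence"],2),np.median(Q,0).round(3),Q.min(0).round(3),Q.max(0).round(3),"hue/sat",np.median(hsv,0))
    if abs(np.median(Q,0)[0]-.54)<.05:
        v=Q[:,:2]-Q[:,:2].mean(0); w=np.linalg.svd(v,full_matrices=False)[2][0]; print("axis",w.round(3)); 
        a=v@w; print("ext",a.min(),a.max(), "mid",Q[:,:2].mean(0)+w*(a.min()+a.max())/2)
E
```

```text
0.91 [ 0.85  -0.029  0.015] [ 0.764 -0.121 -0.006] [0.919 0.049 0.022] hue/sat [ 24. 198. 229.]
0.77 [0.22  0.304 0.014] [ 0.157  0.192 -0.001] [0.297 0.358 0.021] hue/sat [ 12. 214. 180.]
0.74 [ 0.551 -0.127  0.038] [ 0.457 -0.203  0.018] [ 0.635 -0.061  0.046] hue/sat [14.  33.  89.5]
axis [ 0.842 -0.539]
ext -0.10219168585717424 0.07876223527183823 mid [ 0.54305443 -0.12519819]
```

The pliers candidates in the scene image are steel/black at (283,243) on the board, yellow at (279,358), and orange at (165,172), (256,165) and (435,206). Only the steel/black one on the board fits the description, so I'll confirm it in the crop.

View pics/crop1.png

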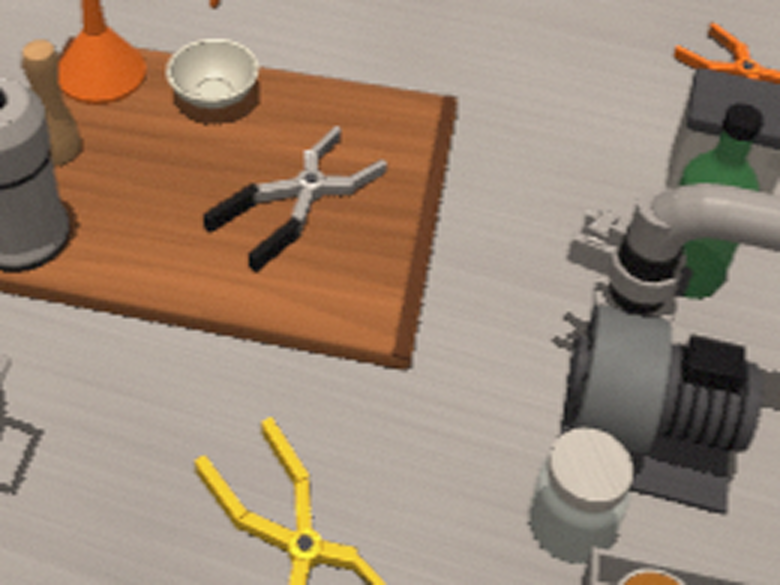

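```bash
cat >> h.py <<'E'
def tool():
    s=r.get_state(); return np.array(s["ee_pos"]),R.from_euler("xyz",s["orientation"]).as_matrix(),s
def yawz(M): return np.degrees(np.arctan2(M[1,2],M[0,2]))
def plan(pos,yz,step=.045,rot=8.0,n=None):
    """rows taking tool to pos with tool z yaw yz (deg), sequenced"""
    p,M,s=tool(); pos=np.array(pos,float)
    dy=(yz-yawz(M)+180)%360-180           # world yaw change; tool x is down -> turn = -dy
    n=n or int(max(np.ceil(np.linalg.norm(pos-p)/step),np.ceil(abs(dy)/rot),1))
    T=M.copy()
    print("p",p.round(4),"yz",round(yawz(M),1),"dy",round(dy,1),"rows",n,"F",np.round(s["wrist_force"],1),"w",round(s["width"],4),"t",round(s["t"],2))
    for i in range(n):
        print([(T.T@((pos-p)/n)*100).round(2).tolist(),round(-dy/n,2)])
        T=T@R.from_euler("x",-dy/n,degrees=True).as_matrix()
E
python3 - <<'E'
from h import *
p,M,s=tool(); print(M.round(3),yawz(M)); print([a for a in dir(r) if a[0]!='_'])
f=imaging.grab_frame("scene"); P=cloud(f)
for d in imaging.regions_of("pliers","scene"):
    m=d["mask"]; Q=P[m&(f["depth"]>0)]
    if abs(np.median(Q,0)[0]-.54)>.05: continue
    Q=Q[(Q[:,2]>.036)]
    # fit pose: distance of top points to model segments (mid frame)
    seg=np.array([[-88,34+4,-49,29],[-49,29,17,0],[-88,-38,-49,-29],[-49,-29,17,0],[17,0,43,26],[43,26,88,26],[17,0,43,-26],[43,-26,88,-26]])/1000.
    from scipy.optimize import least_squares
    def res(q):
        c,s_=np.cos(q[2]),np.sin(q[2]); L=(Q[:,:2]-q[:2])@np.array([[c,-s_],[s_,c]])
        D=[]
        for a in seg:
            u=a[2:]-a[:2]; t=np.clip(((L-a[:2])@u)/(u@u),0,1); D.append(np.linalg.norm(L-a[:2]-t[:,None]*u,axis=1))
        return np.min(D,0)
    best=min((least_squares(res,[.542,-.132,np.radians(y)],loss="soft_l1",f_scale=.004) for y in (130,147,165)),key=lambda o:o.cost)
    print(best.x[:2].round(4),np.degrees(best.x[2]).round(1),np.sqrt(np.mean(res(best.x)**2)).round(4),len(Q))
E
```

```text
[[ 0.     0.974  0.228]
 [-0.     0.228 -0.974]
 [-1.     0.     0.   ]] -76.83199148352155
['MotionError', 'get_state', 'job_done', 'tcp_to_grasp']
[ 0.5434 -0.1276] 152.0 0.0047 400
```

```bash
python3 -c "
from h import *
plan([.585,-.1545,.20],60)"
```

```text
p [ 0.1481 -0.6329  0.2313] yz -76.8 dy 136.8 rows 18 F [-0.4  0.8  0.5] w 0.0856 t 1.5
[[0.17, 2.97, -2.03], np.float64(-7.6)]
[[0.17, 3.21, -1.62], np.float64(-7.6)]
[[0.17, 3.4, -1.19], np.float64(-7.6)]
[[0.17, 3.53, -0.73], np.float64(-7.6)]
[[0.17, 3.59, -0.25], np.float64(-7.6)]
[[0.17, 3.59, 0.22], np.float64(-7.6)]
[[0.17, 3.53, 0.7], np.float64(-7.6)]
[[0.17, 3.41, 1.16], np.float64(-7.6)]
[[0.17, 3.22, 1.6], np.float64(-7.6)]
[[0.17, 2.98, 2.01], np.float64(-7.6)]
[[0.17, 2.69, 2.39], np.float64(-7.6)]
[[0.17, 2.35, 2.72], np.float64(-7.6)]
[[0.17, 1.97, 3.01], np.float64(-7.6)]
[[0.17, 1.56, 3.25], np.float64(-7.6)]
[[0.17, 1.11, 3.42], np.float64(-7.6)]
[[0.17, 0.65, 3.54], np.float64(-7.6)]
[[0.17, 0.18, 3.6], np.float64(-7.6)]
[[0.17, -0.3, 3.59], np.float64(-7.6)]
```

Emit:
{"name": "play_rows", "arguments": {
  "moves": [
    [0, [0, 3.0, -2.0], -7.6],
    [0, [0, 3.2, -1.6], -7.6],
    [0, [0, 3.4, -1.2], -7.6],
    [0, [0, 3.5, -0.7], -7.6],
    [0, [0, 3.6, -0.25], -7.6]
  ]
}}

```text
t: 2.0
ee_pos: [0.2706, -0.4997, 0.2315]
orientation: [-0.794, 1.57, -1.466]
wrist_force: [-0.1, -0.3, -0.3]
width: 0.0853
```

Emit:
{"name": "play_rows", "arguments": {
  "moves": [
    [0, [0, 3.6, 0.2], -7.6],
    [0, [0, 3.5, 0.7], -7.6],
    [0, [0, 3.4, 1.2], -7.6],
    [0, [0.2, 3.2, 1.6], -7.6],
    [0, [0.3, 3.0, 2.0], -7.6]
  ]
}}

```text
t: 2.5
ee_pos: [0.392, -0.3674, 0.2267]
orientation: [-1.123, 1.57, -1.132]
wrist_force: [0.2, 0.2, -0.5]
width: 0.0853
```

Emit:
{"name": "play_rows", "arguments": {
  "moves": [
    [0, [0.3, 2.7, 2.4], -7.6],
    [0, [0.3, 2.3, 2.7], -7.6],
    [0, [0.3, 2.0, 3.0], -7.6],
    [0, [0.3, 1.6, 3.2], -7.6],
    [0, [0.3, 1.1, 3.4], -7.6]
  ]
}}

```text
t: 3.0
ee_pos: [0.5123, -0.2347, 0.2114]
orientation: [-1.75, 1.57, -1.096]
wrist_force: [0.1, 0.1, -0.2]
width: 0.0853
```

Emit:
{"name": "play_rows", "arguments": {
  "moves": [
    [0, [0.3, 0.6, 3.5], -7.6],
    [0, [0.3, 0.2, 3.6], -7.6],
    [0, [0.3, -0.3, 3.6], -7.6],
    [0, [0, 0, 0], 0]
  ]
}}

```text
t: 3.4
ee_pos: [0.5869, -0.15, 0.2025]
orientation: [-0.018, 1.566, 1.039]
wrist_force: [-0.1, 0.4, -0.2]
width: 0.0855
```

```bash
cat >> h.py <<'E'
def wrist(name):
    p,M,s=tool(); f=grab("wrist",name)
    d=f["depth"]; v,u=np.indices(d.shape); x=(u-f["cx"])/f["fx"]; y=(v-f["cy"])/f["fy"]; th=np.hypot(x,y)+1e-9
    X=np.stack([x/th*np.tan(th)*d,-y/th*np.tan(th)*d,-d,np.ones_like(d)],-1)
    C=np.eye(4); C[:3,:3]=M; C[:3,3]=p
    return f,(X@(C@f["tool_from_camera"]).T)[...,:3]
E
python3 - <<'E'
from h import *
f,P=wrist("w1")
for t in ["pliers_mid","pliers"]:
    for d in imaging.tip_of(t,"wrist")[:3]: print(t,round(d["confidence"],2),np.round(d["centre"],4))
for d in imaging.regions_of("pliers","wrist")[:2]:
    m=d["mask"]&(f["depth"]>0); Q=P[m]; Q=Q[(Q[:,2]>.034)&(Q[:,2]<.06)]; print(round(d["confidence"],2),len(Q),np.median(Q,0).round(3))
    if len(Q)<300 or abs(np.median(Q,0)[0]-.55)>.06: continue
    q0=Q[:,:2]
    # symmetry axis: bin along axis, midpoint of extremes
    y=np.radians(150)
    for it in range(4):
        a=np.array([np.cos(y),np.sin(y)]); b=np.array([-a[1],a[0]]); L=(q0-[.543,-.13])@np.c_[a,b]
        e=np.arange(-.085,.1,.01); c=[];w=[]
        for k in e:
            s=L[abs(L[:,0]-k)<.005,1]
            if len(s)>8: c.append((k,(s.min()+s.max())/2)); w.append((round(k,3),round(float(np.ptp(s)),4)))
        c=np.array(c); g=np.polyfit(c[:,0],c[:,1],1); y+=np.arctan(g[0])
    print("yaw",np.degrees(y).round(2),"offset",g.round(4),"ext",L[:,0].min(),L[:,0].max(), w)
    mid=np.array([.543,-.13])+a*(L[:,0].min()+L[:,0].max())/2+b*g[1]; print("mid",mid.round(4),"grip",(mid-.049*a).round(4))
E
```

```text
pliers_mid 0.94 [ 0.1893 -0.331   0.0103]
pliers_mid 0.91 [ 0.8417 -0.036   0.0098]
pliers_mid 0.72 [ 0.5444 -0.1316  0.0317]
pliers 0.94 [ 0.1938 -0.3313 -0.0007]
pliers 0.64 [ 0.5437 -0.1299  0.0283]
pliers 0.64 [ 0.8442 -0.04   -0.0017]
0.89 4173 [ 0.541 -0.126  0.042]
yaw 151.85 offset [-0.     -0.0003] ext -0.08504031373123101 0.08411526806244288 [(np.float64(-0.085), 0.07), (np.float64(-0.075), 0.0698), (np.float64(-0.065), 0.0691), (np.float64(-0.055), 0.0677), (np.float64(-0.045), 0.0671), (np.float64(-0.035), 0.0657), (np.float64(-0.025), 0.0665), (np.float64(-0.015), 0.0557), (np.float64(-0.005), 0.0433), (np.float64(0.005), 0.0319), (np.float64(0.015), 0.0241), (np.float64(0.025), 0.0409), (np.float64(0.035), 0.0603), (np.float64(0.045), 0.0591), (np.float64(0.055), 0.0601), (np.float64(0.065), 0.063), (np.float64(0.075), 0.0657), (np.float64(0.085), 0.0657)]
mid [ 0.5436 -0.1299] grip [ 0.5868 -0.1531]
0.86 0 [nan nan nan]
  return _methods._mean(a, axis=axis, dtype=dtype,
  ret = um.true_divide(
```

View pics/w1.png

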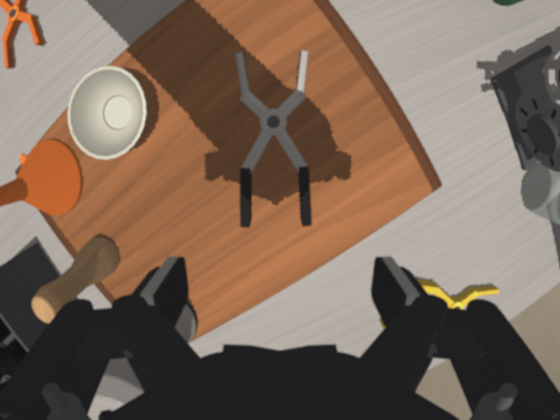

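```bash
python3 -c "
from h import *
plan([.587,-.153,.020],61.9,step=.04)"
```

```text
p [ 0.5837 -0.1574  0.2021] yz 59.8 dy 2.1 rows 5 F [-0.2 -0.5  0.4] w 0.0853 t 3.6
[[3.64, -0.01, 0.11], np.float64(-0.41)]
[[3.64, -0.01, 0.11], np.float64(-0.41)]
[[3.64, -0.01, 0.11], np.float64(-0.41)]
[[3.64, -0.02, 0.11], np.float64(-0.41)]
[[3.64, -0.02, 0.11], np.float64(-0.41)]
```

Emit:
{"name": "play_rows", "arguments": {
  "moves": [
    [0, [3.0, 0, 0.2], -1.0],
    [0, [3.0, 0, 0.2], -1.1],
    [0, [2.0, 0, 0.1], 0],
    [0, [0, 0, 0], 0],
    [0, [0, 0, 0], 0]
  ]
}}

```text
t: 4.1
ee_pos: [0.5864, -0.1531, 0.1228]
orientation: [-3.023, 1.57, -1.942]
wrist_force: [0.1, 0.2, 1.2]
width: 0.0853
```

```bash
cat > pl.py <<'E'
from h import *
def pliers(name,zlo=.034,zhi=.06,y0=152,c0=(.5436,-.1299)):
    f,P=wrist(name)
    for d in imaging.regions_of("pliers","wrist")[:4]:
        m=d["mask"]&(f["depth"]>0); Q=P[m]; Q=Q[(Q[:,2]>zlo)&(Q[:,2]<zhi)]
        if len(Q)<500 or np.hypot(*(np.median(Q,0)[:2]-c0))>.06: continue
        y=np.radians(y0)
        for it in range(4):
            a=np.array([np.cos(y),np.sin(y)]); b=np.array([-a[1],a[0]]); L=(Q[:,:2]-c0)@np.c_[a,b]
            c=[]
            for k in np.arange(-.085,.1,.01):
                s=L[abs(L[:,0]-k)<.005,1]
                if len(s)>8: c.append((k,(s.min()+s.max())/2))
            c=np.array(c); g=np.polyfit(c[:,0],c[:,1],1); y+=np.arctan(g[0])
        mid=np.array(c0)+a*(L[:,0].min()+L[:,0].max())/2+b*g[1]
        print("conf",round(d["confidence"],2),"yaw",np.degrees(y).round(2),"len",np.ptp(L[:,0]).round(4),"mid",mid.round(4),"grip",(mid-.049*a).round(4),"z",np.percentile(Q[:,2],[5,50,95]).round(4))
        # pivot: narrowest place
        return Q,L,a,b
E
python3 - <<'E'
from pl import *
pliers("w2"); plan([.587,-.153,.020],61.9,step=.04)
for d in imaging.tip_of("pliers_mid","wrist")[:3]: print(round(d["confidence"],2),np.round(d["centre"],4))
E
```

```text
conf 0.89 yaw 151.68 len 0.1684 mid [ 0.5432 -0.1299] grip [ 0.5863 -0.1531] z [0.0402 0.0422 0.0451]
p [ 0.5875 -0.1527  0.1239] yz 62.0 dy -0.1 rows 3 F [ 0.5 -0.3  0.6] w 0.0851 t 4.2
[[3.46, 0.02, -0.02], np.float64(0.03)]
[[3.46, 0.02, -0.02], np.float64(0.03)]
[[3.46, 0.02, -0.02], np.float64(0.03)]
0.87 [ 0.5466 -0.132   0.0326]
```

Emit:
{"name": "play_rows", "arguments": {
  "moves": [
    [0, [3.5, 0, 0], 0],
    [0, [3.5, 0, 0], 0],
    [0, [2.0, 0, 0], 0],
    [0, [1.3, 0, 0], 0],
    [0, [0, 0, 0], 0]
  ]
}}

```text
t: 4.75
ee_pos: [0.5861, -0.1517, 0.0184]
orientation: [1.701, 1.569, 2.785]
wrist_force: [0.6, 0.6, 0.1]
width: 0.0855
```

Emit:
{"name": "play_rows", "arguments": {
  "moves": [
    [0.2, [0, 0, 0], 0],
    [0.2, [0, 0, 0], 0],
    [0.26, [0, 0, 0], 0],
    [0.26, [0, 0, 0], 0],
    [0.26, [0, 0, 0], 0]
  ]
}}

```text
t: 5.25
ee_pos: [0.589, -0.1518, 0.022]
orientation: [-1.277, 1.566, -0.194]
wrist_force: [-1.1, -0.4, 8.0]
width: 0.0634
```

Emit:
{"name": "play_rows", "arguments": {
  "moves": [
    [0.27, [-0.5, 0, 0], 0],
    [0.27, [-1.5, 0, 0], 0],
    [0.27, [-3, 0, 0], 0],
    [0.27, [-3, 0, 0], 0],
    [0.27, [0, 0, 0], 0]
  ]
}}

```text
t: 5.75
ee_pos: [0.59, -0.1517, 0.1047]
orientation: [-1.294, 1.563, -0.21]
wrist_force: [0.7, 0.1, -1.3]
width: 0.0625
```

```bash
python3 - <<'E'
from pl import *
p,M,s=tool(); print(p,s["width"],s["wrist_force"],yawz(M))
o=pliers("w3",zlo=.085,zhi=.16)
if o:
    Q,L,a,b=o
    for k in np.arange(-.08,.09,.02):
        z=Q[abs(L[:,0]-k)<.01,2]; print(round(k,2),len(z),np.percentile(z,80).round(4) if len(z) else '')
f=grab("side","s1",(200,130,340,250),5)
E
```

```text
[ 0.58997753 -0.15174725  0.10465498] 0.062468627894977743 [ 0.69998976  0.072797   -1.27712806] 62.07826151334522
conf 0.65 yaw 153.37 len 0.1543 mid [ 0.5516 -0.1317] grip [ 0.5954 -0.1537] z [0.1209 0.1237 0.1272]
-0.08 1157 0.1273
-0.06 2018 0.1272
-0.04 2373 0.127
-0.02 2902 0.1243
0.0 3131 0.1241
0.02 3702 0.1256
0.04 3379 0.1234
0.06 1661 0.123
0.08 0
```

View pics/w3.png

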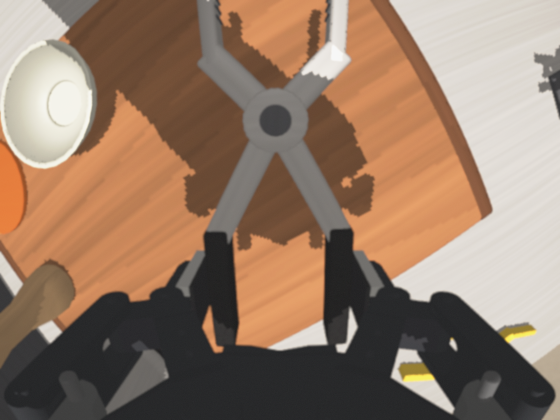

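```bash
python3 - <<'E'
from pl import *
f,P=wrist("w4"); p,M,s=tool()
patch=P[105:136,260:292].reshape(-1,3); patch=patch[(patch[:,2]>.1)]
c=patch[patch[:,2]>np.median(patch[:,2])-.004].mean(0); print("pivot world",c.round(4),"in tool",(M.T@(c-p)).round(4),"tcp",p.round(4))
# rim-based centre check
img=np.zeros((480,480,3),np.uint8); S=3; o=np.array([.54,.09])  # 3 px/mm
pts=[]
for cam in ["scene","side"]:
    g=imaging.grab_frame(cam); W=cloud(g)[g["depth"]>0]; col=g["image"][g["depth"]>0]
    k=(abs(W[:,0]-.62)<.08)&(abs(W[:,1]-.165)<.09)&(W[:,2]>.118)&(W[:,2]<.175)
    W=W[k]
    for q in W:
        u=int((q[1]-.09)*1000*S); v=int((q[0]-.54)*1000*S)
        h=int(np.clip((q[2]-.118)/.05*255,0,255))
        cv2.circle(img,(u,v),3,(h,255-h,255) if cam=="scene" else (h,255,0),-1)
    for t in ["clip","lug_fixed","lug_hinged"]:
        for d in imaging.tip_of(t,cam)[:1]: print(cam,t,round(d["confidence"],2),np.round(d["centre"],4))
cv2.imwrite("pics/top.png",img)
E
```

```text
pivot world [ 0.5258 -0.1208  0.1215] in tool [-0.0227  0.0677 -0.0004] tcp [ 0.5858 -0.1522  0.0987]
scene clip 0.9 [0.6185 0.1704 0.1383]
scene lug_fixed 0.59 [0.6162 0.1296 0.1364]
scene lug_hinged 0.72 [0.4925 0.2262 0.1008]
side clip 0.82 [0.6185 0.1699 0.1379]
side lug_fixed 0.57 [0.62   0.131  0.1329]
side lug_hinged 0.55 [0.5951 0.1364 0.139 ]
```

View pics/top.png

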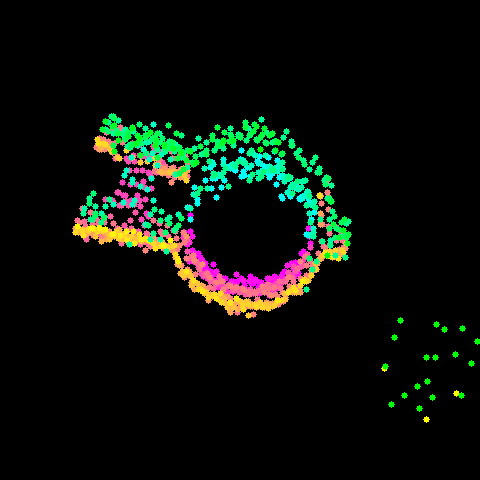

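The top-view cloud shows the ring centred at about (0.614, 0.173). The fixed lug's outer face has yaw ≈81° and the hinged lug's ≈68°, with the middle between the lugs at about (0.602, 0.1335). I'll approach at yaw 74°.

```bash
python3 -c "
from h import *
Z=[]
for i in range(3): p,M,s=tool(); Z.append(p); imaging.grab_frame('wrist')
print(np.round(Z,4))
plan([.5475,-.0566,.124],-16)"
```

```text
[[ 0.5865 -0.1517  0.0989]
 [ 0.5866 -0.1517  0.099 ]
 [ 0.5867 -0.1517  0.0992]]
p [ 0.5867 -0.1517  0.0992] yz 62.1 dy -78.1 rows 10 F [-0.1 -0.1 -1.7] w 0.0624 t 6.5
[[-0.25, 0.79, 0.66], np.float64(7.81)]
[[-0.25, 0.87, 0.54], np.float64(7.81)]
[[-0.25, 0.94, 0.42], np.float64(7.81)]
[[-0.25, 0.99, 0.29], np.float64(7.81)]
[[-0.25, 1.02, 0.15], np.float64(7.81)]
[[-0.25, 1.03, 0.01], np.float64(7.81)]
[[-0.25, 1.02, -0.13], np.float64(7.81)]
[[-0.25, 0.99, -0.27], np.float64(7.81)]
[[-0.25, 0.95, -0.4], np.float64(7.81)]
[[-0.25, 0.89, -0.52], np.float64(7.81)]
```

Emit:
{"name": "play_rows", "arguments": {
  "moves": [
    [0.27, [-0.25, 0.8, 0.65], 7.8],
    [0.27, [-0.25, 0.85, 0.55], 7.8],
    [0.27, [-0.25, 0.95, 0.4], 7.8],
    [0.27, [-0.25, 1.0, 0.3], 7.8],
    [0.27, [-0.25, 1.0, 0.15], 7.8]
  ]
}}

```text
t: 7.0
ee_pos: [0.567, -0.1039, 0.112]
orientation: [0.275, 1.571, 0.672]
wrist_force: [0.4, 0.5, -1.6]
width: 0.0628
```

Emit:
{"name": "play_rows", "arguments": {
  "moves": [
    [0.27, [-0.25, 1.0, 0], 7.8],
    [0.27, [-0.25, 1.0, -0.15], 7.8],
    [0.27, [-0.25, 1.0, -0.25], 7.8],
    [0.27, [-0.25, 0.95, -0.4], 7.8],
    [0.27, [-0.25, 0.9, -0.5], 7.8]
  ]
}}

```text
t: 7.5
ee_pos: [0.5475, -0.0567, 0.1245]
orientation: [0.58, 1.571, 0.297]
wrist_force: [0.3, -0.4, -2.7]
width: 0.0626
```

Emit:
{"name": "play_rows", "arguments": {
  "moves": [
    [0.27, [0, 0, 0], 0],
    [0.27, [0, 0, 0], 0],
    [0.27, [0, 0, 0], 0]
  ]
}}

```text
t: 7.8
ee_pos: [0.5479, -0.058, 0.1242]
orientation: [-1.489, 1.57, -1.765]
wrist_force: [0.4, -0.2, -1.0]
width: 0.0626
```

```bash
python3 - <<'E'
from pl import *
for i in range(2): p,M,s=tool(); imaging.grab_frame("wrist")
u=M[:,1]
pv=p+M@np.array([-.0125,.0677,0]); print("tcp",p.round(4),"yaw axis",(yawz(M)+90).round(1),"pivot(est,mid height)",pv.round(4),"F",np.round(s["wrist_force"],1),s["width"])
img=np.zeros((560,700,3),np.uint8); S=2.5
for cam in ["scene","side"]:
    g=grab(cam,cam+"2"); W=cloud(g)[g["depth"]>0]
    W=W[(abs(W[:,0]-.6)<.11)&(W[:,1]>.0)&(W[:,1]<.25)&(W[:,2]>.112)&(W[:,2]<.165)]
    for q in W:
        h=int(np.clip((q[2]-.112)/.053*255,0,255))
        cv2.circle(img,(int(q[1]*1000*S),int((q[0]-.5)*1000*S)),2,(h,255-h,255) if cam=="scene" else (h,255,0),-1)
    # jaws
    J=W[(W[:,1]<.095)]; print(cam,"jaw z pct",np.percentile(J[:,2],[5,50,80,95]).round(4),len(J))
    for t in ["pliers_mid","clip","lug_fixed","lug_hinged"]:
        for d in imaging.tip_of(t,cam)[:3]:
            if d["centre"][2]>.1: print(cam,t,round(d["confidence"],2),np.round(d["centre"],4))
cv2.imwrite("pics/top2.png",img)
E
```

```text
tcp [ 0.5478 -0.0581  0.1241] yaw axis 74.1 pivot(est,mid height) [0.5663 0.0071 0.1366] F [-0.7  0.  -1.9] 0.062396372307327516
scene jaw z pct [0.1282 0.1389 0.1414 0.1433] 388
scene clip 0.7 [0.6185 0.1696 0.1371]
scene lug_fixed 0.79 [0.6185 0.1284 0.1356]
scene lug_hinged 0.58 [0.5941 0.134  0.1366]
side jaw z pct [0.1291 0.1399 0.1437 0.1457] 249
side clip 0.65 [0.6166 0.1686 0.1378]
side lug_fixed 0.8 [0.6178 0.1332 0.1323]
side lug_hinged 0.49 [0.5932 0.1352 0.1381]
```

View pics/top2.png

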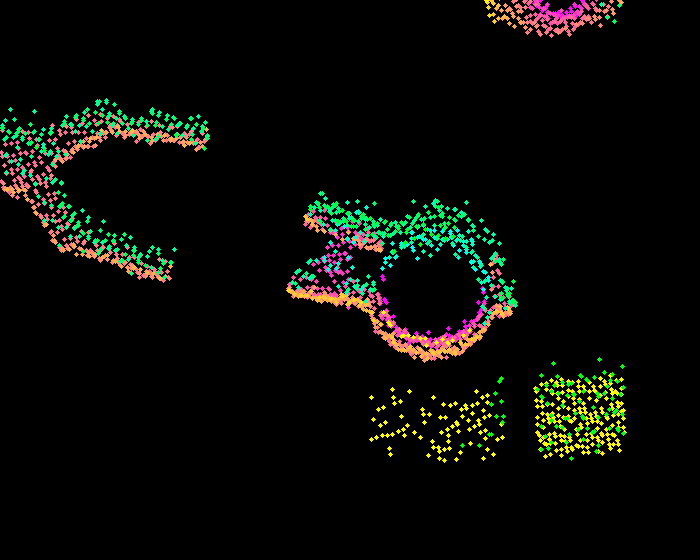

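```bash
python3 - <<'E'
from pl import *
y=np.radians(75); u=np.array([np.cos(y),np.sin(y)]); n=np.array([u[1],-u[0]])  # n ~ +x
M0=np.array([.602,.1335])
for rep in range(1):
  for cam in ["scene","side"]:
    g=imaging.grab_frame(cam); W=cloud(g)[g["depth"]>0]
    W=W[(abs(W[:,0]-.6)<.08)&(W[:,1]>-.02)&(W[:,1]<.2)&(W[:,2]>.124)&(W[:,2]<.152)]
    t=(W[:,:2]-M0)@u; d=(W[:,:2]-M0)@n
    for k in np.arange(-.13,.021,.01):
        s=d[(abs(t-k)<.005)&(abs(d)<.045)]
        if len(s)>5:
            q=np.sort(s); gap=np.diff(q); j=gap.argmax()
            print(cam,round(k*1000),"ext",(np.percentile(s,[2,98])*1000).round(1),"mid",round((np.percentile(s,2)+np.percentile(s,98))*500,1),"gap",(q[[j,j+1]]*1000).round(1))
E
```

```text
scene -130 ext [-13.6   9.7] mid -2.0 gap [-4.1 -0.8]
scene -120 ext [-20.5  16.2] mid -2.2 gap [-21.2 -18. ]
scene -110 ext [-27.6  25.5] mid -1.1 gap [-9.3  5.5]
scene -100 ext [-31.7  25.6] mid -3.1 gap [-18.5  14.1]
scene -90 ext [-30.2  26.3] mid -1.9 gap [-24.3  16.6]
scene -80 ext [-32.7  26.2] mid -3.3 gap [-24.8  18.4]
scene -70 ext [-34.8  26.8] mid -4.0 gap [-25.6  18.9]
scene -60 ext [-32.   26.9] mid -2.6 gap [-28.1  20. ]
scene -10 ext [-15.2  19.3] mid 2.0 gap [-7.7  4. ]
scene 0 ext [-10.   18.5] mid 4.2 gap [-8.7  5.2]
scene 10 ext [-12.4  18.5] mid 3.0 gap [-3.3  6.4]
scene 20 ext [-10.7  23.6] mid 6.4 gap [-6.3  8.5]
side -130 ext [-21.7   6.5] mid -7.6 gap [3.5 9.8]
side -120 ext [-22.8   6.8] mid -8.0 gap [ 2.5 11.4]
side -110 ext [-35.9  18.4] mid -8.7 gap [-14.9   1.4]
side -100 ext [-36.5  22.2] mid -7.1 gap [-24.    7.1]
side -90 ext [-34.7  22.9] mid -5.9 gap [-27.8  12.9]
side -80 ext [-36.8  25.2] mid -5.8 gap [-27.7  14.7]
side -70 ext [-37.1  24.9] mid -6.1 gap [-27.2  16. ]
side -60 ext [-37.2  25.9] mid -5.6 gap [-30.4  14.3]
side -10 ext [-22.6  13.8] mid -4.4 gap [-10.8   5.5]
side 0 ext [-21.8   7.7] mid -7.0 gap [ 0.6 16.9]
side 10 ext [-20.   14.2] mid -2.9 gap [-7.7  6.2]
side 20 ext [-26.1  10.5] mid -7.8 gap [-10.5  -2.2]
```

Emit:
{"name": "play_rows", "arguments": {
  "moves": [
    [0.25, [0, 1.0, 0.15], 0],
    [0.25, [0, 1.0, 0.15], 0],
    [0.25, [0, 1.0, 0], 0],
    [0.25, [0, 0.7, 0], 0],
    [0.25, [0, 0, 0], 0]
  ]
}}

```text
t: 9.0
ee_pos: [0.5611, -0.0202, 0.1244]
orientation: [1.464, 1.57, 1.188]
wrist_force: [0.0, -0.7, -2.4]
width: 0.0642
```

```bash
python3 - <<'E'
from h import *
p,M,s=tool(); print(p.round(4),(yawz(M)+90).round(1),np.round(s["wrist_force"],1),s["width"])
a=grab("scene","sc3",(320,205,440,295),5); b=grab("side","sd3",(130,190,250,280),5)
A=cv2.imread("pics/sc3.png"); B=cv2.imread("pics/sd3.png"); cv2.imwrite("pics/both3.png",cv2.resize(np.vstack([A,B]),(400,600)))
E
```

```text
[ 0.5611 -0.0202  0.1244] 74.2 [ 0.  -0.7 -2.4] 0.06420731590944444
```

View pics/both3.png

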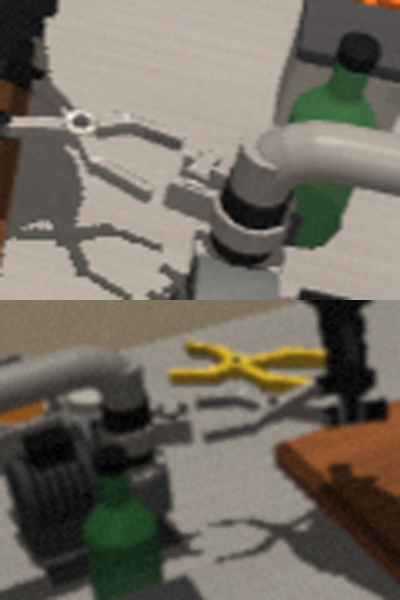

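```bash
python3 - <<'E'
from pl import *
y=np.radians(75); u=np.array([np.cos(y),np.sin(y)]); n=np.array([u[1],-u[0]]); M0=np.array([.602,.1335])
for cam in ["scene","side"]:
    A=[]
    for r_ in range(3):
        g=imaging.grab_frame(cam); A.append(cloud(g)[g["depth"]>0])
    W=np.vstack(A)
    W=W[(abs(W[:,0]-.6)<.08)&(W[:,1]>-.02)&(W[:,1]<.2)&(W[:,2]>.12)&(W[:,2]<.152)]
    t=(W[:,:2]-M0)@u; d=(W[:,:2]-M0)@n
    for k in np.arange(-.07,.015,.0075):
        m=(abs(t-k)<.004)&(abs(d)<.045); s=d[m]; z=W[m,2]
        if len(s)<9: continue
        q=np.sort(s); gap=np.diff(q); j=gap.argmax()
        print(cam,round(k*1000,1),len(s),"ext",(np.percentile(s,[2,98])*1000).round(1),"gap",(q[[j,j+1]]*1000).round(1),"z lo/hi neg",(np.percentile(z[s<0],[5,95])*1000).round() if (s<0).any() else '',"pos",(np.percentile(z[s>0],[5,95])*1000).round() if (s>0).any() else '')
g=grab("scene","sc4",(330,215,410,275),10)
E
```

```text
scene -70.0 164 ext [-28.1  29.4] gap [-6.2 12.4] z lo/hi neg [129. 142.] pos [131. 142.]
scene -62.5 118 ext [-27.6  28.7] gap [-16.4  16.8] z lo/hi neg [130. 142.] pos [128. 142.]
scene -55.0 108 ext [-28.2  29.4] gap [-21.2  21.8] z lo/hi neg [129. 143.] pos [128. 142.]
scene -47.5 122 ext [-30.   30.8] gap [-20.6  21.3] z lo/hi neg [128. 142.] pos [129. 143.]
scene -40.0 117 ext [-31.1  31. ] gap [-22.7  21.1] z lo/hi neg [129. 143.] pos [128. 142.]
scene -32.5 112 ext [-32.  32.] gap [-22.6  23.8] z lo/hi neg [129. 142.] pos [129. 142.]
scene -25.0 77 ext [-31.2  32.2] gap [-24.1  24.7] z lo/hi neg [130. 142.] pos [127. 142.]
scene -17.5 26 ext [-14.9  19.5] gap [-8.8 10.3] z lo/hi neg [125. 146.] pos [125. 147.]
scene -10.0 185 ext [-15.8  20.3] gap [-6.9  4.6] z lo/hi neg [125. 148.] pos [122. 148.]
scene -2.5 139 ext [-11.4  19.3] gap [-2.3  5.6] z lo/hi neg [127. 152.] pos [123. 151.]
scene 5.0 154 ext [-10.9  18.8] gap [-3.6  6.8] z lo/hi neg [129. 152.] pos [123. 151.]
scene 12.5 193 ext [-14.5  18.3] gap [-5.2  7.9] z lo/hi neg [130. 148.] pos [122. 148.]
side -70.0 98 ex
[... 265 characters left out ...]
75 ext [-31.3  27.4] gap [-20.2  16. ] z lo/hi neg [131. 145.] pos [129. 145.]
side -40.0 81 ext [-33.2  28.1] gap [-22.6  19.3] z lo/hi neg [131. 145.] pos [129. 144.]
side -32.5 76 ext [-33.6  32.4] gap [-24.3  18. ] z lo/hi neg [130. 145.] pos [129. 146.]
side -25.0 48 ext [-34.8  32.4] gap [-24.8  19.6] z lo/hi neg [132. 144.] pos [129. 144.]
side -10.0 101 ext [-22.3  16.1] gap [-11.8   5.1] z lo/hi neg [124. 149.] pos [137. 151.]
side -2.5 82 ext [-20.6  14.6] gap [-9.   5.1] z lo/hi neg [123. 149.] pos [136. 152.]
side 5.0 73 ext [-21.7  11.5] gap [-2.7 10.2] z lo/hi neg [123. 151.] pos [146. 151.]
side 12.5 106 ext [-19.6  14.9] gap [-5.7  4.5] z lo/hi neg [124. 150.] pos [139. 150.]
```

View pics/sc4.png

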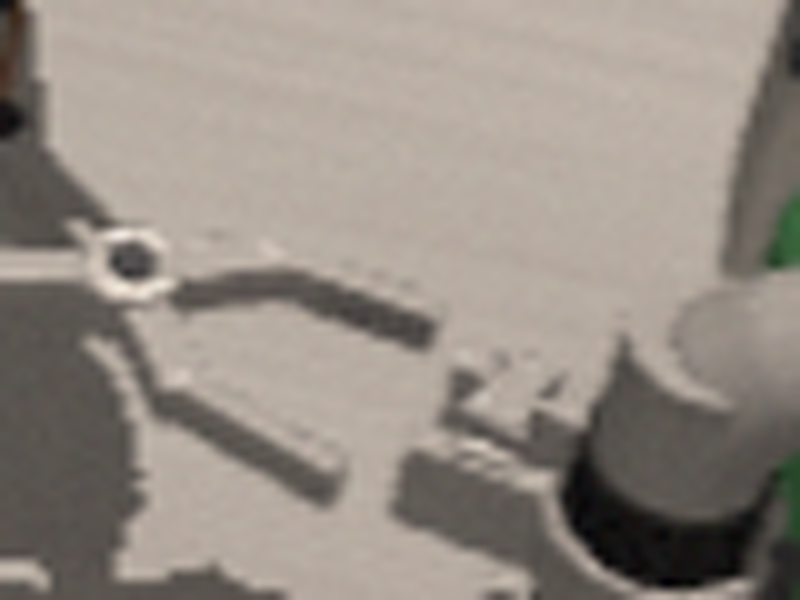

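Emit:
{"name": "play_rows", "arguments": {
  "moves": [
    [0.25, [0, 0.8, 0], 0],
    [0.25, [0, 0.8, 0], 0],
    [0.25, [0, 0.8, 0], 0],
    [0.25, [0, 0.5, 0], 0],
    [0.25, [0, 0, 0], 0]
  ]
}}

```text
t: 9.95
ee_pos: [0.569, 0.0071, 0.1244]
orientation: [1.417, 1.57, 1.141]
wrist_force: [0.3, -0.1, -1.6]
width: 0.0642
```

```bash
python3 - <<'E'
from h import *
p,M,s=tool(); print(p.round(4),(yawz(M)+90).round(1),np.round(s["wrist_force"],1),s["width"],s["t"])
a=grab("scene","sc5",(330,215,410,275),8)
for c in ["scene","side"]:
    imaging.grab_frame(c)
    for t in ["lug_fixed","lug_hinged"]:
        for d in imaging.tip_of(t,c)[:1]: print(c,t,round(d["confidence"],2),np.round(d["centre"],4))
E
```

```text
[0.569  0.0071 0.1244] 74.2 [ 0.3 -0.1 -1.6] 0.06417232626382947 9.95
scene lug_fixed 0.96 [0.6164 0.1292 0.1366]
scene lug_hinged 0.48 [0.5916 0.135  0.1353]
side lug_fixed 0.76 [0.6153 0.135  0.1348]
side lug_hinged 0.64 [0.5944 0.1339 0.1382]
```

View pics/sc5.png

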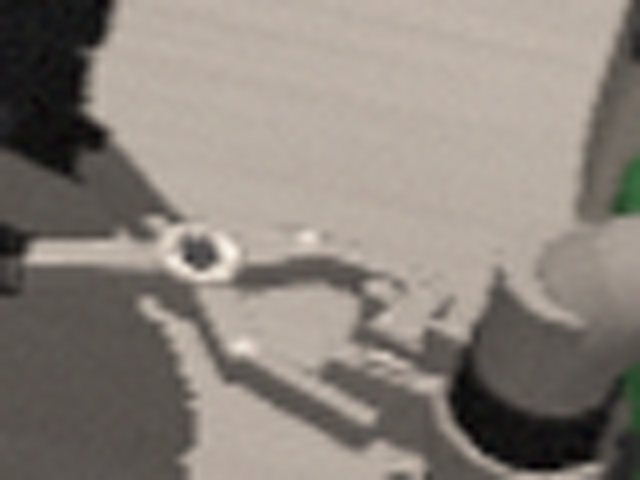

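Emit:
{"name": "play_rows", "arguments": {
  "moves": [
    [0.32, [-0.1, 0, 0], 0],
    [0.38, [-0.1, 0, 0], 0],
    [0.44, [-0.1, 0, 0], 0],
    [0.48, [-0.05, 0, 0], 0],
    [0.48, [0, 0, 0], 0]
  ]
}}

```text
t: 10.8
ee_pos: [0.5693, 0.0039, 0.1281]
orientation: [-0.714, 1.569, -0.994]
wrist_force: [1.8, -4.4, -1.7]
width: 0.0449
```

Emit:
{"name": "play_rows", "arguments": {
  "moves": [
    [0.54, [-0.1, 0, 0], 0],
    [0.6, [-0.05, 0, 0], 0],
    [0.65, [0, 0, 0], 0],
    [0.65, [0, 0, 0], 0],
    [0.65, [0, 0, 0], 0]
  ]
}}

```text
t: 11.3
ee_pos: [0.569, 0.0022, 0.1293]
orientation: [-1.304, 1.568, -1.586]
wrist_force: [1.7, -7.1, -0.8]
width: 0.0331
```

```bash
python3 - <<'E'
from h import *
p,M,s=tool(); print(p.round(4),(yawz(M)+90).round(1),np.round(s["wrist_force"],1),np.round(s["moment"],2),s["width"],s["t"])
a=grab("scene","sc6",(330,215,410,275),8)
for c in ["scene","side"]:
    imaging.grab_frame(c)
    for t in ["lug_fixed","lug_hinged"]:
        for d in imaging.tip_of(t,c)[:1]: print(c,t,round(d["confidence"],2),np.round(d["centre"],4))
E
```

```text
[0.569  0.0022 0.1293] 73.9 [ 1.7 -7.1 -0.8] [-1.73 -0.39 -0.55] 0.033056288183764264 11.3
scene lug_fixed 0.87 [0.613  0.1287 0.1359]
scene lug_hinged 0.54 [0.6021 0.1329 0.1346]
side lug_fixed 0.64 [0.6167 0.131  0.1343]
side lug_hinged 0.53 [0.603  0.1328 0.1405]
```

View pics/sc6.png

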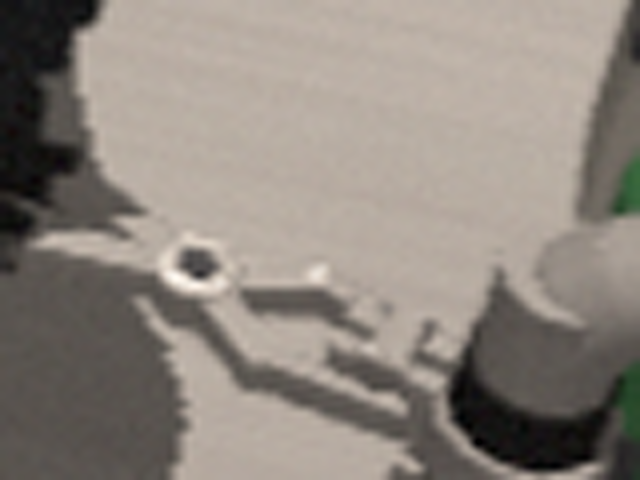

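Emit:
{"name": "play_rows", "arguments": {
  "moves": [
    [0.8, [0, 0, 0], 0],
    [0.8, [0, 0, 0], 0],
    [0.8, [0, 0, 0], 0]
  ]
}}

```text
t: 11.95
ee_pos: [0.5689, 0.0022, 0.1292]
orientation: [-1.331, 1.568, -1.612]
wrist_force: [2.0, -7.1, -0.8]
width: 0.0329
```

Emit:
{"name": "play_rows", "arguments": {
  "moves": [
    [0.55, [0.05, 0, 0], 0],
    [0.45, [0.1, 0, 0], 0],
    [0.36, [0.1, 0, 0], 0],
    [0.29, [0.1, 0, 0], 0],
    [0.27, [0.1, 0, 0], 0]
  ]
}}

```text
t: 12.45
ee_pos: [0.5685, 0.0061, 0.1246]
orientation: [2.514, 1.57, 2.237]
wrist_force: [0.1, 0.8, -1.8]
width: 0.0623
```

```bash
python3 - <<'E'
from h import *
p,M,s=tool(); print(p.round(4),(yawz(M)+90).round(1),np.round(s["wrist_force"],1),s["width"],s["t"])
a=grab("scene","sc7",(330,215,410,275),8)
for c in ["scene","side"]:
    imaging.grab_frame(c)
    for t in ["lug_fixed","lug_hinged"]:
        for d in imaging.tip_of(t,c)[:1]: print(c,t,round(d["confidence"],2),np.round(d["centre"],4))
E
```

```text
[0.5685 0.0061 0.1246] 74.1 [ 0.1  0.8 -1.8] 0.06228103755822374 12.45
scene lug_fixed 0.63 [0.6133 0.1279 0.1375]
scene lug_hinged 0.44 [0.5985 0.1324 0.1329]
side lug_fixed 0.54 [0.6166 0.1336 0.1329]
side lug_hinged 0.48 [0.5994 0.1346 0.1364]
```

View pics/sc7.png

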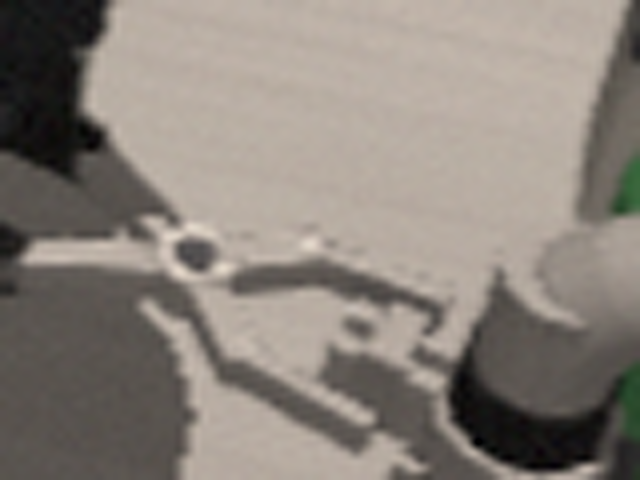

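Emit:
{"name": "play_rows", "arguments": {
  "moves": [
    [0.26, [0, -0.8, 0], 0],
    [0.26, [0, -1.4, 0], 0],
    [0.26, [0, -2, 0], 0],
    [0.26, [0, -2, 0], 0],
    [0.26, [0, -2, 0], 0]
  ]
}}

```text
t: 13.3
ee_pos: [0.5454, -0.0758, 0.1247]
orientation: [-1.778, 1.57, -2.057]
wrist_force: [-0.8, -0.1, -1.8]
width: 0.0633
```

Emit:
{"name": "play_rows", "arguments": {
  "moves": [
    [0.26, [0, -3, 1.0], 0],
    [0.26, [0, -3, 1.0], 0],
    [0.26, [0, -3, 1.0], 0],
    [0.26, [0, -1, 0], 0],
    [0.26, [0, 0, 0], 0]
  ]
}}

```text
t: 13.8
ee_pos: [0.5462, -0.1814, 0.1244]
orientation: [-2.15, 1.569, -2.433]
wrist_force: [-0.3, 0.5, -2.0]
width: 0.0628
```

Emit:
{"name": "play_rows", "arguments": {
  "moves": [
    [0.26, [0, 0, 0], 0],
    [0.26, [0, 0, 0], 0]
  ]
}}

```text
t: 14.0
ee_pos: [0.5477, -0.176, 0.125]
orientation: [1.619, 1.57, 1.343]
wrist_force: [0.3, 0.9, -1.5]
width: 0.0635
```

```bash
python3 - <<'E'
from pl import *
p,M,s=tool(); print(p.round(4),(yawz(M)+90).round(1),np.round(s["wrist_force"],1),s["width"],s["t"])
u=M[:2,1]; c0=p[:2]+.049*u
o=pliers("w8",zlo=.1,zhi=.17,y0=yawz(M)+90,c0=c0)
if o:
    Q,L,a,b=o
    for k in np.arange(-.08,.09,.02):
        z=Q[abs(L[:,0]-k)<.01,2]; print(round(k,2),len(z),np.percentile(z,80).round(4) if len(z) else '')
y=np.radians(75); u=np.array([np.cos(y),np.sin(y)]); n=np.array([u[1],-u[0]]); M0=np.array([.602,.1335])
for cam in ["scene","side"]:
    g=imaging.grab_frame(cam); W=cloud(g)[g["depth"]>0]
    W=W[(abs(W[:,0]-.6)<.08)&(W[:,1]>.1)&(W[:,1]<.2)&(W[:,2]>.12)&(W[:,2]<.152)]
    t=(W[:,:2]-M0)@u; d=(W[:,:2]-M0)@n
    for k in (-.008,0,.008):
        x=d[(abs(t-k)<.006)&(abs(d)<.045)]; print(cam,k,(np.percentile(x,[2,98])*1000).round(1) if len(x) else '')
    for tt in ["lug_fixed","lug_hinged","grinder_mid","dish_mid","oil_bottle_mid","spice_jar_mid"]:
        for d in imaging.tip_of(tt,cam)[:1]: print(cam,tt,round(d["confidence"],2),np.round(d["centre"],4))
E
```

```text
[ 0.5477 -0.176   0.125 ] 74.2 [ 0.3  0.9 -1.5] 0.06351344654418382 14.0
conf 0.7 yaw 74.84 len 0.1557 mid [ 0.5592 -0.1336] grip [ 0.5464 -0.1809] z [0.1416 0.1448 0.1477]
-0.08 948 0.1475
-0.06 1979 0.1476
-0.04 2342 0.1476
-0.02 2857 0.1466
0.0 3135 0.1448
0.02 3432 0.1469
0.04 3837 0.1449
0.06 1881 0.1447
0.08 35 0.1363
scene -0.008 [-4.1 16.4]
scene 0 [ 4.4 16.2]
scene 0.008 [-4. 16.]
scene lug_fixed 0.89 [0.6129 0.129  0.1355]
scene lug_hinged 0.46 [0.5989 0.1332 0.1324]
scene grinder_mid 0.81 [ 0.6616 -0.3549  0.1135]
scene dish_mid 0.42 [ 0.4302 -0.2573  0.0423]
scene oil_bottle_mid 0.91 [0.4915 0.2244 0.1025]
scene spice_jar_mid 0.64 [0.7675 0.1635 0.0411]
side -0.008 [-12.9  14.8]
side 0 [-12.7  -1.9]
side 0.008 [-11.9  10.8]
side lug_fixed 0.69 [ 0.554  -0.3752  0.0899]
side lug_hinged 0.48 [0.6035 0.1347 0.1359]
side grinder_mid 0.7 [ 0.6577 -0.3545  0.1104]
side dish_mid 0.59 [ 0.4307 -0.2519  0.0462]
side oil_bottle_mid 0.86 [0.4921 0.222  0.0984]
side spice_jar_mid 0.53 [0.7662 0.163  0.0428]
```

Emit:
{"name": "play_rows", "arguments": {
  "moves": [
    [0.26, [3, 0, 0], 0],
    [0.26, [3, 0, 0], 0],
    [0.26, [2, 0, 0], 0],
    [0.26, [1.5, 0, 0], 0],
    [0.26, [0.5, 0, 0], 0]
  ]
}}

```text
t: 15.3
ee_pos: [0.5467, -0.1776, 0.0233]
orientation: [3.037, 1.568, 2.759]
wrist_force: [-0.1, -0.2, -0.8]
width: 0.0634
```

Emit:
{"name": "play_rows", "arguments": {
  "moves": [
    [0.26, [0, 0, 0], 0],
    [0.26, [0, 0, 0], 0],
    [0.26, [0.2, 0, 0], 0],
    [0.26, [0, 0, 0], 0]
  ]
}}

```text
t: 15.7
ee_pos: [0.5481, -0.1781, 0.0235]
orientation: [-0.155, 1.569, -0.433]
wrist_force: [-0.2, -0.7, -1.2]
width: 0.0633
```

Emit:
{"name": "play_rows", "arguments": {
  "moves": [
    [0.26, [0.15, 0, 0], 0],
    [0.26, [0, 0, 0], 0],
    [0.26, [0, 0, 0], 0]
  ]
}}

```text
t: 16.0
ee_pos: [0.5482, -0.1781, 0.0222]
orientation: [-0.347, 1.569, -0.625]
wrist_force: [-1.2, -0.3, 5.3]
width: 0.0632
```

Emit:
{"name": "play_rows", "arguments": {
  "moves": [
    [0.22, [0, 0, 0], 0],
    [0.18, [0, 0, 0], 0],
    [0.1, [0, 0, 0], 0],
    [0, [0, 0, 0], 0],
    [0, [0, 0, 0], 0]
  ]
}}

```text
t: 16.5
ee_pos: [0.5476, -0.1778, 0.0212]
orientation: [1.785, 1.571, 1.507]
wrist_force: [-0.3, -0.2, -0.8]
width: 0.0857
```

Emit:
{"name": "play_rows", "arguments": {
  "moves": [
    [0, [-0.5, 0, 0], 0],
    [0, [-1.5, 0, 0], 0],
    [0, [-3, 0, 0], 0],
    [0, [-3, 0, 0], 0],
    [0, [-3, 0, 0], 0]
  ]
}}

```text
t: 17.0
ee_pos: [0.5478, -0.1777, 0.1336]
orientation: [0.132, 1.57, -0.146]
wrist_force: [-0.4, -0.5, 0.7]
width: 0.0855
```

Emit:
{"name": "play_rows", "arguments": {
  "moves": [
    [0, [-3, 0, 0], 0],
    [0, [-2, 0, 0], 0],
    [0, [0, 0, 0], 0],
    [0, [0, 0, 0], 0]
  ]
}}

```text
t: 17.4
ee_pos: [0.5478, -0.1781, 0.1825]
orientation: [-0.359, 1.569, -0.637]
wrist_force: [-0.7, -0.1, -0.1]
width: 0.0855
```

```bash
python3 - <<'E'
from pl import *
p,M,s=tool(); print(p.round(4),np.round(s["wrist_force"],1),s["width"],s["t"])
o=pliers("w9",zlo=.03,zhi=.07,y0=75,c0=(.559,-.134))
if o:
    Q,L,a,b=o
    for k in np.arange(-.08,.09,.04):
        z=Q[abs(L[:,0]-k)<.01,2]; print(round(k,2),len(z),np.percentile(z,80).round(4) if len(z) else '')
grab("scene","end",(140,150,460,390),2.5)
for t in ["pliers_mid","clip","lug_fixed","lug_hinged","grinder_mid","funnel_mid","pestle_mid","dish_mid","oil_bottle_mid","spice_jar_mid","tea_tin_mid"]:
    for d in imaging.tip_of(t,"scene")[:1]: print(t,round(d["confidence"],2),np.round(d["centre"],3))
E
```

```text
[ 0.5478 -0.1781  0.1825] [-0.7 -0.1 -0.1] 0.08545757334888215 17.4
conf 0.56 yaw 74.76 len 0.1687 mid [ 0.5611 -0.1293] grip [ 0.5483 -0.1766] z [0.0401 0.0422 0.0452]
-0.08 197 0.0451
-0.04 514 0.0449
0.0 604 0.0422
0.04 818 0.0423
0.08 356 0.0421
pliers_mid 0.96 [ 0.838 -0.042  0.007]
clip 0.63 [0.62  0.171 0.136]
lug_fixed 0.8 [0.61  0.132 0.136]
lug_hinged 0.49 [0.598 0.131 0.136]
grinder_mid 0.66 [ 0.658 -0.354  0.11 ]
funnel_mid 0.62 [ 0.441 -0.378  0.082]
pestle_mid 0.91 [ 0.555 -0.374  0.088]
dish_mid 0.73 [ 0.435 -0.258  0.041]
oil_bottle_mid 0.66 [0.494 0.226 0.1  ]
spice_jar_mid 0.92 [0.763 0.164 0.044]
tea_tin_mid 0.81 [0.38  0.238 0.063]
```

View pics/end.png

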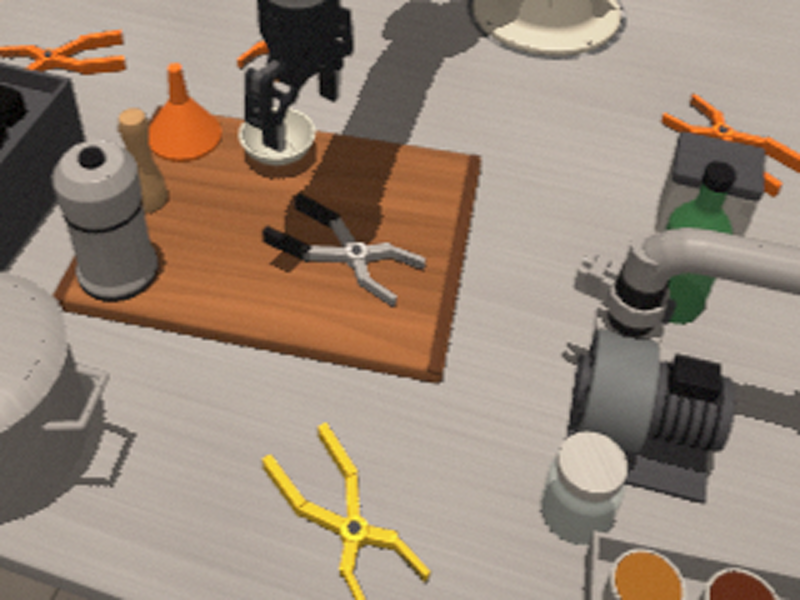

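The last picture shows the pliers lying flat and open on the board, with their pivot at (357,250). The clip is shut at (620,285), the gripper is clear, and the bystanders stand where they did.

```bash
python3 -c "
from cell import r
print(r.job_done())"
```

```text
the job is handed in; nothing more can be done
None
```

The clip is snapped shut and the pliers are back on the cutting board, released. I handed the job in at about 17.5 s; no verdict is reported.

I gripped the steel/black pliers across their handles and lifted them level. I slid the jaws over both lugs without contact force and squeezed to 33 mm over the handles. The clip stayed shut when the jaws opened and after I withdrew.

What the last checks showed:
- **Clip:** the networks put the lug centres about 12 mm apart at the end, against about 24 mm when the clip was open and 14 mm nominal when shut. I did not read the clip joint directly.
- **Squeeze contact:** the wrist force was about 7 N during the squeeze. I took this as enough for the 2 N contact step, but that contact force was not measured itself.
- **Pliers:** they lie flat at (0.561, -0.129), handle tops at 45 mm and so the middle at about 35 mm. They are sprung open, and the gripper is well above them.
- **Bystanders:** all seven are within about 8 mm of where they were first measured (most within 4 mm), which is close to the measuring noise.

Two checks disagreed:
- The network's top hit for the pliers in the last scene picture was the yellow look-alike. The wrist-camera measurement and the picture both show the real pliers on the board.
- The side camera once reported the fixed lug at the pestle's place, which I ignored.

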